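# Draw the hand-rest stick from its tube and bridge the painting

## Robot

A 6-joint arm with a two-finger parallel gripper is mounted at the origin on the work surface. World frame = base frame: x ahead of the robot, y to its left, z up, the work surface at z = 0. Lengths are in m, angles in degrees, forces in N, time in s.
With the tool pointing down it reaches from about 0.4 to 0.825 m from the base axis. Payload 7 kg.
Tool frame: the origin (TCP) lies at the very end of the fingers, on their centre line; the grasp point (between the pads) lies hold_point_z behind it (hold_point_z is the distance from the TCP to the grasp point, in m); z points along the fingers, y is the direction in which the jaws open and shut (so a half turn about z gives the same grasp; the last joint's range is limited). The gripper opens to 88 mm and grips with 3 to 60 N. Pads are 19 mm wide; open, the fingers measure 130 mm over their backs; the gripper's body (78 mm by 193 mm) begins 47 mm behind the grasp point.
Start: joints at [-49.211, 20.546, 0.682, 0, -70.136, -16.507], TCP at [0.278, -0.615, 0.227] pointing down, gripper open.
Joint ranges: [-176.03, 176.03], [-82.01, 121.73], [-58.28, 71.71], [-173.87, 95.51], [-174.79, -0.11], [-173.66, 173.66]. Speed limits (degrees/s): [136.94, 136.94, 172.46, 180, 180, 180].

## Interface

Orientations are given as [roll, pitch, yaw] about the fixed x, y, z axes, in that order (R = Rz(yaw) Ry(pitch) Rx(roll)).
In Python, from plant import get_obs, snapshot, close_job, hold_point_z gives the robot as it stands. The module is installed in compiled form; this text tells all that it offers.
- The arm moves only by the tool jog_arm, never from a script. Its argument "commands" is a list of rows, each a list of 4 numbers: the shift along the world's x, y, z in mm, then the turn about the world's z in degrees. In form: [[x, y, z, turn], ...]. A call has exactly 10 rows; each row shifts and turns the commanded pose from where the row before left it; what a row does not reach is not made up. A row lasts 1/12 s, in which the tool goes at most 41.7 mm and 7.16 degrees, less where a joint would pass 70% of its speed; a pose out of reach is approached as far as the arm can. A call is refused whole if a number of a shift passes 41.7 or a number of a turn 7.16, either way. A call with a gripper value outside its range is refused whole. "fingers" is the finger opening in mm, from 0 to 87.6, set as the call begins (left out, the last holds). The fingers move at their own pace and stop on an object; the grip force is fixed at half the most. Time passes only in rows, so rows that do not move let the fingers close, or fill a call up. It gives the time, the measured TCP pose, the force and the opening at its end, in the units of the state.
- get_obs(): the state, without advancing time (a new reading comes with each control period).
- snapshot(name): name is "scene" or "top" or "wrist"; returns a dict with "image" (480x640x3 uint8, red, green, blue), "fov_y" (degrees; the focal length in pixels is half the picture's height over the tangent of half this angle, whatever the lens; pixels are square), "cx", "cy" (the principal point, pixels), "dist_coeffs" ([k1, k2, p1, p2, k3] as OpenCV has them; the pictures are not rectified), "rvec" (rotation vector, rad) and "tvec" (3), from world to camera coordinates, as OpenCV has them; the wrist camera has in their place "mount" (4x4, takes a point from camera to tool coordinates, whose origin is the TCP and whose axes are the flange's). Camera axes: x right, y down, z forward; pixel columns grow to the right and rows downward; lengths in m; the calibration is good to about 2 mm. A picture is of the moment at which its call begins: read the wrist's pose just before it. There is no depth.
- close_job(): hands the job in, once; it reports no verdict.
The state is a dict: "clock": time; "joint_pos": joint angles; "qvel": joint speeds; "tau": joint torques, N m; "tool_pos": TCP position; "orientation": TCP orientation; "force": force on the tool from outside, world axes, zero at the start; "moment": the same for the moment, N m; "opening": finger opening in m.
Only numpy, scipy, OpenCV 4.12 (cv2) and the standard library are available. Lean on these libraries where they do the work, as an engineer would, in place of code of your own. Each camera call takes 0.05 s, during which the arm holds its last target.

## Task

Draw the wooden hand-rest stick all the way out of its storage tube, hand over hand along the two forked rests, then lay it gently across the two V-topped posts, sitting down in both notches and sticking out about equally at both ends, so that it bridges the little painting. Nothing may touch the painting, and the bottle, jar, tape ring, brush and spatula on the table stay where they are.

Things in the scene. Friction and masses are not known exactly. Their poses are not given: they have to be found in the camera images.
- stick_center (a point): Centre of the plain round wooden stick, 16 mm in diameter and 220 mm long, 35 to 70 g; its length runs along its own y axis (it may roll about that axis; both ends are alike). It starts level inside the tube with only its last 40 to 60 mm showing from the mouth, and slides freely.
- tube_mouth (a point): Centre of the mouth of the fixed level grey tube: bore 24 mm, outside 32 mm, 200 mm long, far end closed. Its y axis points out of the mouth along the tube: the stick comes out towards +y; z is up. The stick lies on the bottom of the bore: its axis is 4 mm below this point, 75 mm above the table, also on the rests. The board under tube and rests is 90 mm wide, 15 mm thick.
- rest_near (a point): First forked rest, 100 mm from the mouth: point on the axis of a stick lying in it. A fixed wooden fork 10 mm thick along the stick, 64 mm wide, with an open-topped slot 24 mm wide; prongs rise 18 mm above the stick's axis. Fingers holding the stick cannot pass it: pull a few cm at a time with the fingers in the free gap (mouth to this fork 95 mm).
- rest_far (a point): Second forked rest, same shape, 205 mm from the mouth: point on the axis of a stick lying in it. Between the forks is a second free gap of 95 mm for the fingers. Once clear of the tube the stick lifts straight up out of the slots.
- bridge_seat (a point): Where the middle of the stick's axis lies when laid properly across the two fixed posts: 90 mm above the table. Its y axis runs level from post to post. The posts stand 80 mm to either side along y, each 14 mm thick along y, with an open V notch (sides 40 degrees from vertical, about 46 mm wide at the top, prong tips about 15 mm above this point). Their board is 110 x 190 mm, 12 mm thick.
- painting: Small painted panel lying flat on the bridge's board between the posts, 100 x 120 mm (x, y), 14 mm thick, its top 26 mm above the table; origin at the centre of its underside.
- bridge: The bridge itself (board and two V-topped posts), fixed; origin at the centre of the board's underside, directly below the bridge_seat point.
- stick: The stick as a body; origin at its centre.
- bottle: Bystander, loose, leave alone: white paint bottle, 64 mm across, 170 mm tall, standing.
- jar: Bystander, loose, leave alone: squat white jar, 84 mm across, 90 mm tall, standing.
- brush: Bystander, loose, leave alone: flat brush lying on the table, its handle along its own x.
- tape: Bystander, loose, leave alone: cardboard ring lying flat, 90 mm across, 24 mm tall.
- knife: Bystander, loose, leave alone: spatula lying on the table, along its own x.

How it is judged:
By the outcome, as a careful person would: the job done as asked, in the order asked, and still so for the second after the job is handed in, with the robot touching nothing.
It also fails if it takes over 48 s, if anything falls off the work surface, if the arm or the gripper's body presses on something with over 40 N, if the wrist force passes 120 N, or if a joint passes its speed limit or range.

## Working session

There is one attempt and no reset: what is moved stays moved. The work goes in short steps, Python scripts to look and compute and a tool call to move; the robot and the scene stay as the last step left them, time stands still between calls to the robot, and variables do not carry over. Pictures are saved under pics/ and viewed, and the job is handed in when it is done.

Besides the shell and the picture viewer there is one more tool, called after "Emit:" as name(argument=value, ...), one argument or row to a line, values as JSON. jog_arm: Moves the arm, as the interface text tells. Its arguments: {"type":"object","properties":{"commands":{"type":"array","items":{"type":"array","items":{"type":"number"}}},"fingers":{"type":"number"}},"required":["commands"]}

```bash
mkdir -p pics
cat > h.py <<'E'
import numpy as np, cv2, json, pickle
from plant import get_obs, snapshot, hold_point_z
def save(s,n): cv2.imwrite(f'pics/{n}.png',s['image'][:,:,::-1]); pickle.dump(s,open(f'pics/{n}.pkl','wb'))
def load(n): return pickle.load(open(f'pics/{n}.pkl','rb'))
def K(s):
    f=240/np.tan(np.radians(s['fov_y']/2)); return np.array([[f,0,s['cx']],[0,f,s['cy']],[0,0,1.]])
def px2w(s,uv,z):
    R=cv2.Rodrigues(np.array(s['rvec'],float))[0]; t=np.array(s['tvec'],float).ravel()
    p=cv2.undistortPoints(np.array([[uv]],float),K(s),np.array(s['dist_coeffs'],float))[0,0]
    d=R.T@np.array([p[0],p[1],1]); c=-R.T@t
    return c+d*(z-c[2])/d[2]
def w2px(s,P):
    return cv2.projectPoints(np.array(P,float).reshape(-1,1,3),np.array(s['rvec'],float),np.array(s['tvec'],float),K(s),np.array(s['dist_coeffs'],float))[0][:,0]
def crop(s,n,x,y,w,h,k):
    c=s['image'][y:y+h,x:x+w,::-1]; cv2.imwrite(f'pics/{n}.png',cv2.resize(c,None,fx=k,fy=k,interpolation=cv2.INTER_CUBIC))
E
python3 - <<'E'
from h import *
print(get_obs(),hold_point_z)
for n in ['scene','top']: s=snapshot(n); save(s,n); print({k:v for k,v in s.items() if k!='image'})
E
```

```text
{'clock': 0.0, 'joint_pos': array([-4.92105595e+01,  2.05911887e+01,  6.32653310e-01, -2.03132009e-02,
       -7.01345521e+01, -1.65048886e+01]), 'qvel': array([-0.00032563,  0.03577583, -0.05666772, -0.05410588, -0.00518132,
       -0.05703397]), 'tau': array([ 8.46180901e-04, -5.82716203e+01,  2.93065381e+01,  6.99698389e+00,
        6.93502690e-03, -1.27570288e-04]), 'tool_pos': array([ 0.27735762, -0.61484358,  0.22561634]), 'orientation': array([ 1.79905323e+02, -8.13972077e-03, -1.55722360e+02]), 'force': array([0.00687475, 0.46232527, 0.37615318]), 'moment': array([-0.04407346, -0.04885086, -0.03212749]), 'opening': 0.08760345595666141} 0.0188
{'fov_y': 49.078284738185204, 'cx': 317.4658464924813, 'cy': 241.41364479917343, 'dist_coeffs': array([-0.12278069,  0.        ,  0.        ,  0.        ,  0.        ]), 'rvec': array([ 1.18454836,  2.3598342 , -0.9683712 ]), 'tvec': array([ 0.28893462, -0.24455436,  1.48168067])}
{'fov_y': 44.891430693874646, 'cx': 320.91943325302105, 'cy': 242.26021764502, 'dist_coeffs': array([-0.15162338,  0.        ,  0.        ,  0.        ,  0.        ]), 'rvec': array([ 2.17458724, -2.17254903,  0.11248553]), 'tvec': array([0.01472305, 0.49806058, 1.60287446])}
```

View pics/scene.png

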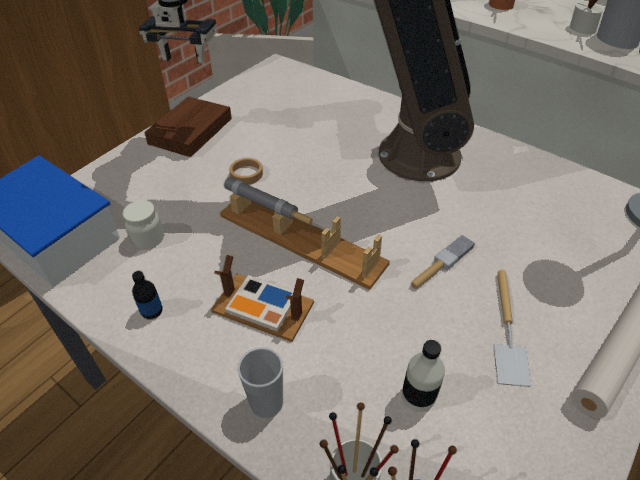

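View pics/top.png

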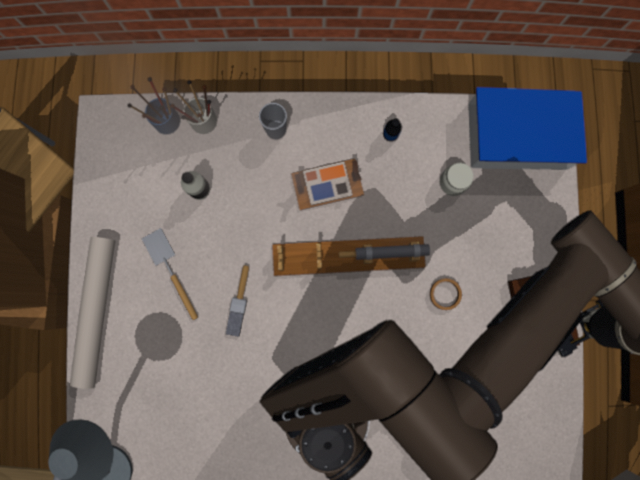

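The scene picture shows the tube with the stick showing around (300,217), the forks at about (330,240) and (372,258), and the bridge around (262,300). The top picture has the tube axis near row 253 and the bridge at about (328,183). I'll enlarge both.

Run:
```python
from h import *
t=load('top'); s=load('scene')
crop(t,'tc',265,145,200,150,4)
crop(s,'sc',205,165,200,150,4)
```

```text
(no output)
```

View pics/tc.png

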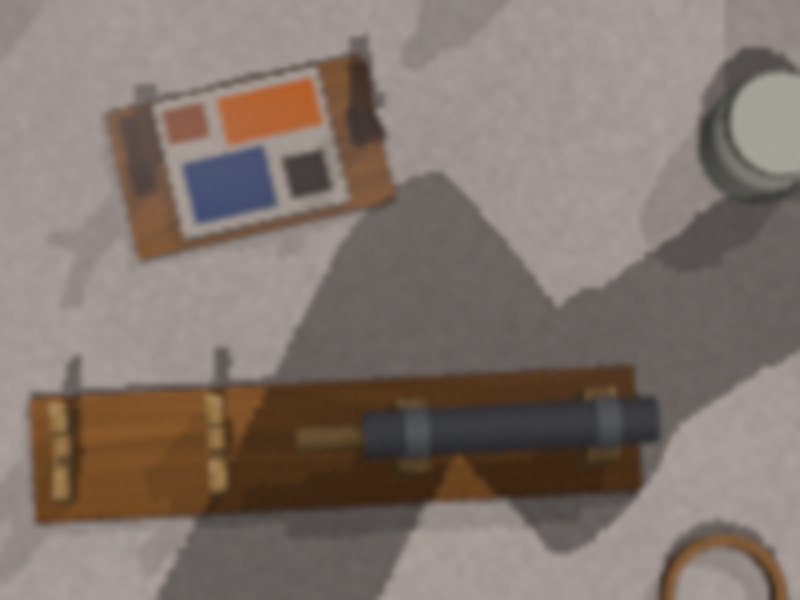

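View pics/sc.png

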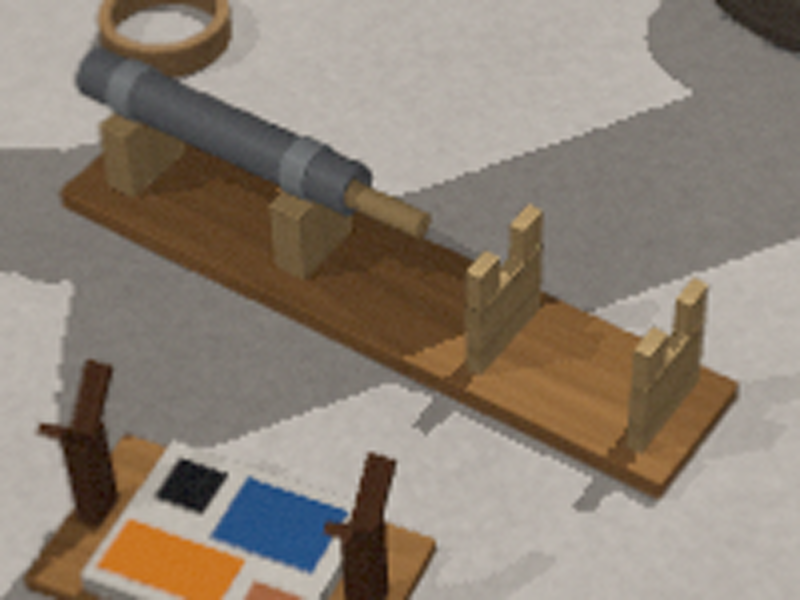

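```bash
cat > fit.py <<'E'
from h import *
from scipy.optimize import least_squares
t=load('top'); s=load('scene')
T=lambda x,y:(265+(x+.5)/4-.5,145+(y+.5)/4-.5)
S=lambda x,y:(205+(x+.5)/4-.5,165+(y+.5)/4-.5)
def fit(pts,x0):
    def w(p,l):
        c,si=np.cos(p[2]),np.sin(p[2]); return [p[0]+c*l[0]-si*l[1],p[1]+si*l[0]+c*l[1],l[2]]
    def r(p): return np.concatenate([(w2px(t if k=='t' else s,w(p,l))[0]-uv) for k,uv,l in pts])
    o=least_squares(r,x0,loss='soft_l1'); 
    print(o.x[:2],np.degrees(o.x[2])); print(r(o.x).reshape(-1,2).round(1).tolist()); return o.x
mm=lambda *a:np.array(a)/1000
tube=[('t',T(215,394),mm(32,100,93)),('t',T(218,492),mm(-32,100,93)),('t',T(58,400),mm(32,205,93)),('t',T(63,500),mm(-32,205,93)),
('t',T(364,412),mm(16,0,79)),('t',T(366,458),mm(-16,0,79)),
('s',S(483,266),mm(22,100,93)),('s',S(527,212),mm(-22,100,93)),('s',S(650,345),mm(22,205,93)),('s',S(692,290),mm(-22,205,93))]
p=px2w(t,T(365,435),.079); print(p)
ptube=fit(tube,[p[0],p[1],0])
br=[('t',T(107,115),mm(55,95,12)),('t',T(142,260),mm(-55,95,12)),('t',T(395,200),mm(-55,-95,12)),('t',T(360,55),mm(55,-95,12)),
('t',T(155,103),mm(50,60,26)),('t',T(183,238),mm(-50,60,26)),('t',T(348,200),mm(-50,-60,26)),('t',T(318,68),mm(50,-60,26)),
('s',S(435,543),mm(-55,95,12)),('s',S(130,437),mm(-55,-95,12))]
p=px2w(t,T(250,155),.012); print(p)
pb=fit(br,[p[0],p[1],.2])
for n,uv,z in [('stickend',T(297,437),.075),('tape',T(722,580),.024),('jar',T(785,122),.09)]: print(n,px2w(t,uv,z))
E
python3 fit.py
```

```text
[ 0.46258624 -0.07906535  0.079     ]
[ 0.46221428 -0.07902099] 2.8799642330080406
[[-0.0, -0.1], [0.4, -0.8], [0.1, 0.3], [-0.1, -0.8], [-0.1, 0.0], [0.1, 0.3], [0.1, -0.7], [0.1, 1.2], [0.2, -1.1], [0.1, 0.2]]
[ 0.66825963 -0.00248204  0.012     ]
[ 0.66809333 -0.00290347] 12.9864717863286
[[-0.8, -1.0], [-1.1, -0.3], [0.7, 0.0], [0.5, -0.4], [-0.6, -0.1], [0.2, -0.0], [0.4, 0.1], [-0.2, -0.6], [1.3, -1.5], [-0.3, -2.0]]
stickend [ 0.46150604 -0.0332114   0.075     ]
tape [ 0.365003   -0.33331019  0.024     ]
jar [ 0.6777627  -0.36963004  0.09      ]
```

Emit:
jog_arm(
  commands=[
    [10,31,-3,3.8],
    [10,31,-3,3.8],
    [10,31,-3,3.8],
    [10,31,-3,3.8],
    [10,31,-3,3.8],
    [10,31,-3,3.8],
    [10,31,-3,3.8],
    [10,31,-3,3.8],
    [10,31,-3,3.8],
    [10,31,-3,3.8],
  ],
  fingers=45,
)

```text
clock: 0.93
tool_pos: [0.3775, -0.3037, 0.1962]
orientation: [180.0, 0.0, -117.5]
force: [0.2, -0.0, 0.1]
opening: 0.0452
```

Emit:
jog_arm(
  commands=[
    [10.4,31.5,-6,3.8],
    [10.4,31.5,-6,3.8],
    [10.4,31.5,-6,3.8],
    [10.4,31.5,-6,3.8],
    [10.4,31.5,-6,3.8],
    [10.4,31.5,-6,3.8],
    [10.4,31.5,-6,3.8],
    [10.4,31.5,-6,3.8],
    [0,0,0,0.2],
    [0,0,0,0],
  ],
)

```text
clock: 1.77
tool_pos: [0.4607, -0.0519, 0.148]
orientation: [179.9, -0.0, -86.9]
force: [-1.3, 0.0, 0.2]
opening: 0.0447
```

Run:
```python
from h import *
o=get_obs(); print(o)
s=snapshot('wrist'); save(s,'w1'); print({k:v for k,v in s.items() if k!='image'})
s=snapshot('scene'); save(s,'s1'); crop(s,'s1c',205,115,200,150,4)
```

```text
{'clock': 1.7667, 'joint_pos': array([ 1.80065384e+01,  4.53142313e+00, -3.14595632e+01, -8.30819495e-03,
       -5.40821219e+01, -1.49386821e+01]), 'qvel': array([-2.52892574, -0.82192624, -0.36096503,  0.04924907, -0.59403989,
       -0.26541897]), 'tau': array([  1.18195776, -31.15157247,  25.54375112,   6.04097083,
         0.19485859,   0.05625609]), 'tool_pos': array([ 0.46073527, -0.05187116,  0.14801806]), 'orientation': array([ 1.79927629e+02, -1.23512615e-02, -8.69370141e+01]), 'force': array([-1.28470667,  0.04515637,  0.17453135]), 'moment': array([ 0.02792778,  0.15637773, -0.03446067]), 'opening': 0.04465296181235964}
{'fov_y': 63.594411939109236, 'cx': 320.7031950723317, 'cy': 237.44488425804113, 'dist_coeffs': array([-0.03897831,  0.        ,  0.        ,  0.        ,  0.        ]), 'mount': array([[-7.61497415e-05, -9.54420125e-01, -2.98466444e-01,
         8.08473663e-02],
       [ 9.99999761e-01,  1.32233448e-04, -6.77985720e-04,
         2.21660736e-04],
       [ 6.86550463e-04, -2.98466425e-01,  9.54419888e-01,
        -1.58753950e-01],
       [ 0.00000000e+00,  0.00000000e+00,  0.00000000e+00,
         1.00000000e+00]])}
```

View pics/w1.png

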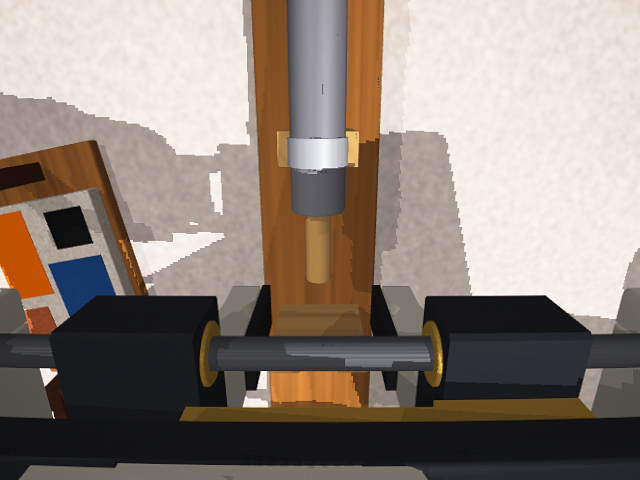

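View pics/s1c.png

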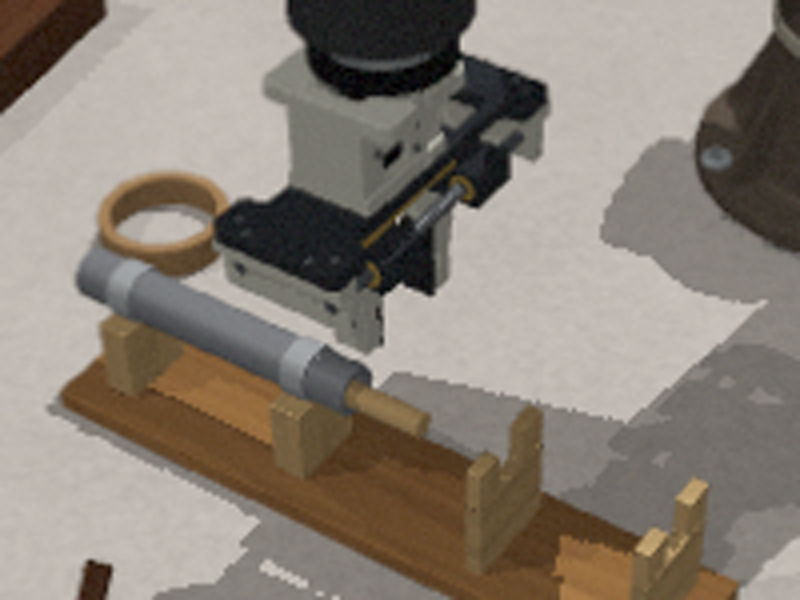

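The wrist picture shows the tube mouth at about (318,214) and the free stick running from (318,217) to its end at (318,282).

```bash
cat >> h.py <<'E'
from scipy.spatial.transform import Rotation as Ro
def wr2w(s,o,uv,z):
    M=np.array(s['mount']); R=Ro.from_euler('xyz',o['orientation'],degrees=True).as_matrix()
    p=cv2.undistortPoints(np.array([[uv]],float),K(s),np.array(s['dist_coeffs'],float))[0,0]
    d=R@(M[:3,:3]@np.array([p[0],p[1],1])); c=o['tool_pos']+R@M[:3,3]
    return c+d*(z-c[2])/d[2]
TB=(np.array([.4622,-.0790]),np.radians(2.88)); BR=(np.array([.6681,-.0029]),np.radians(12.99))
def loc(F,p):
    c,s=np.cos(F[1]),np.sin(F[1]); d=np.array(p)[:2]-F[0]; return np.array([c*d[0]+s*d[1],-s*d[0]+c*d[1]])*1000
def wld(F,l):
    c,s=np.cos(F[1]),np.sin(F[1]); return F[0]*1000+np.array([c*l[0]-s*l[1],s*l[0]+c*l[1]])
E
python3 - <<'E'
from h import *
s=load('w1'); o=get_obs(); crop(s,'w1c',270,180,100,120,5)
for n,uv,z in [('end',(318,282),.083),('end mid',(318,285),.075),('s.mouth',(317.5,218),.083),('tubeL',(292,213),.079),('tubeR',(345,213),.079),('tL0',(290,80),.079),('tR0',(347,80),.079)]: print(n,loc(TB,wr2w(s,o,uv,z)))
print(loc(TB,o['tool_pos']))
for y in (26,80,22,118,145,183): print(y,wld(TB,(0,y)))
E
```

```text
end [ 1.0438027  44.26123452]
end mid [ 1.1106605  49.94490337]
s.mouth [1.24182435 2.69931413]
tubeL [16.71467023  0.59988065]
tubeR [-15.38947758   0.61139587]
tL0 [ 16.2256681  -74.80331452]
tR0 [-15.1894757  -74.78787771]
[-0.55536191 25.62924218]
26 [460.89364773 -53.03283913]
80 [458.18045455   0.89895653]
22 [461.094625   -57.02778695]
118 [456.27117045  38.85096088]
145 [454.91457386  65.81685871]
183 [453.00528977 103.76886306]
```

View pics/w1c.png

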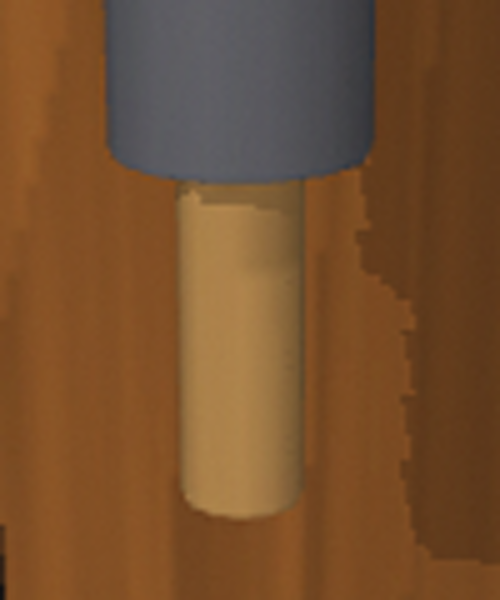

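The stick's end is at local y ≈ 46 mm, so both cameras agree. I'll descend and grip.

Emit:
jog_arm(
  commands=[
    [1,0,-10,0],
    [0,0,-15,0],
    [0,0,-15,0],
    [0,0,-15,0],
    [0,0,-15,0],
    [0,0,-10,0],
    [0,0,-7,0],
    [0,0,-6,0],
    [0,0,0,0],
    [0,0,0,0],
  ],
)

```text
clock: 2.7
tool_pos: [0.4617, -0.0537, 0.0557]
orientation: [180.0, -0.0, -87.2]
force: [-0.4, -0.0, 0.4]
opening: 0.0451
```

Emit:
jog_arm(
  commands=[
    [0,0,0,0],
    [0,0,0,0],
    [0,0,0,0],
    [0,0,0,0],
    [0,0,0,0],
    [0,0,0,0],
    [0,0,0,0],
    [0,0,0,0],
    [0,0,0,0],
    [0,0,0,0],
  ],
  fingers=0,
)

```text
clock: 3.53
tool_pos: [0.4619, -0.0532, 0.0556]
orientation: [-180.0, 0.0, -87.1]
force: [0.9, 1.7, 1.6]
opening: 0.0151
```

Emit:
jog_arm(
  commands=[
    [-0.2,3,0,0],
    [-0.3,6,0,0],
    [-0.3,7,0,0],
    [-0.3,7,0,0],
    [-0.4,7,0,0],
    [-0.3,7,0,0],
    [-0.3,7,0,0],
    [-0.3,6,0,0],
    [-0.2,3,0,0],
    [0,0,0,0],
  ],
)

```text
clock: 4.37
tool_pos: [0.4592, 0.0005, 0.0556]
orientation: [-180.0, 0.0, -87.1]
force: [0.1, 0.6, 0.1]
opening: 0.0149
```

Run:
```python
from h import *
o=get_obs(); print(loc(TB,o['tool_pos']),o['force'])
s=snapshot('scene'); save(s,'s2'); crop(s,'s2c',205,115,200,150,4)
```

```text
[ 1.01685486 79.57970466] [0.05651258 0.59787538 0.14589413]
```

View pics/s2c.png

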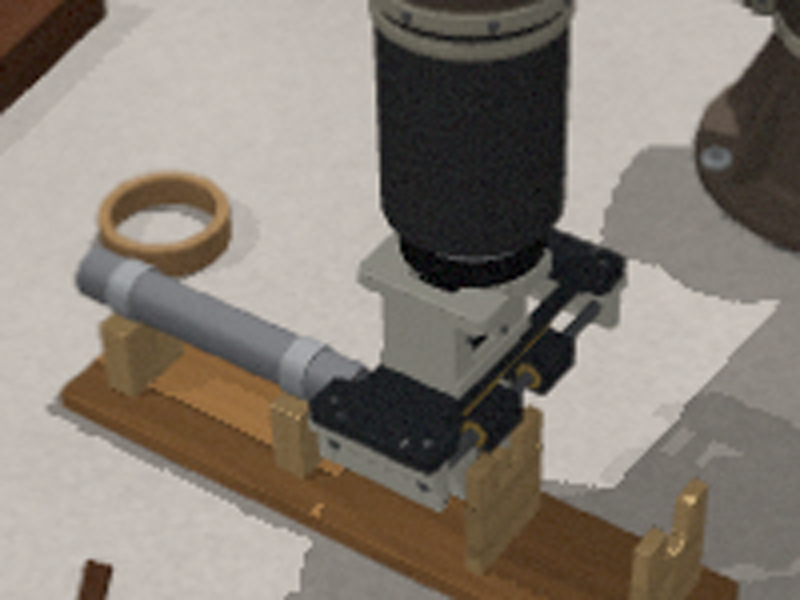

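The first stroke moved 54 mm with no contact force. I'll open and slide back over the stick at the same height, since the fingers straddle it.

Emit:
jog_arm(
  commands=[
    [0,0,0,0],
    [0,0,0,0],
    [0,0,0,0],
    [0.2,-4,0,0],
    [0.5,-10,0,0],
    [0.6,-12,0,0],
    [0.6,-12,0,0],
    [0.5,-11,0,0],
    [0.4,-8,0,0],
    [0,0,0,0],
  ],
  fingers=40,
)

```text
clock: 5.25
tool_pos: [0.4617, -0.0589, 0.0554]
orientation: [180.0, -0.0, -87.2]
force: [-0.6, 0.7, 0.9]
opening: 0.0401
```

Run:
```python
from h import *
o=get_obs(); print(loc(TB,o['tool_pos']),o['force'])
s=snapshot('wrist'); save(s,'w3');s=snapshot('scene'); save(s,'s3'); crop(s,'s3c',205,115,200,150,4)
```

```text
[ 0.46904253 20.09805531] [-0.61731906  0.74993683  0.90524105]
```

View pics/s3c.png

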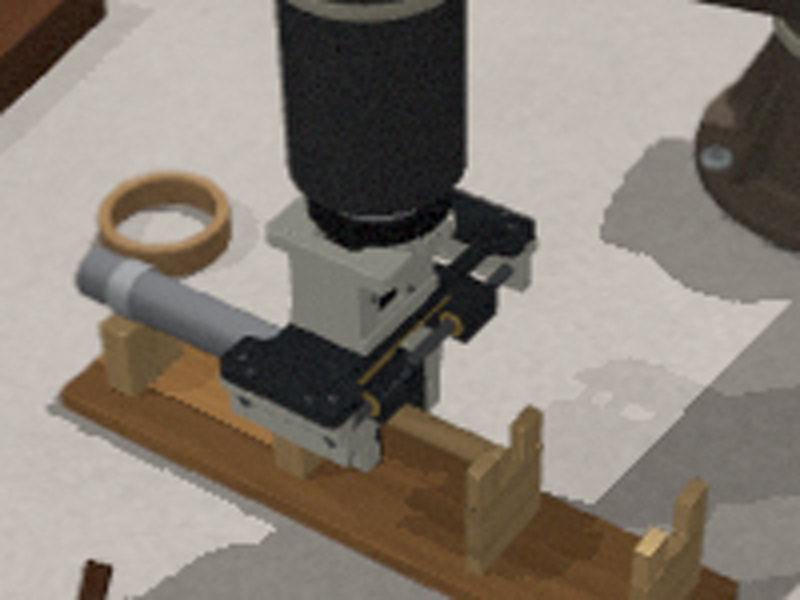

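The stick stayed put with its tip at the near fork's slot. I'll grip it and make stroke two.

Emit:
jog_arm(
  commands=[
    [0,0,0,0],
    [0,0,0,0],
    [0,0,0,0],
    [0,0,0,0],
    [0,0,0,0],
    [0,0,0,0],
    [0,0,0,0],
    [0,0,0,0],
    [-0.1,2,0,0],
    [-0.2,4,0,0],
  ],
  fingers=0,
)

```text
clock: 6.18
tool_pos: [0.4616, -0.0513, 0.0555]
orientation: [180.0, -0.0, -87.1]
force: [-0.2, 0.5, -0.4]
opening: 0.0152
```

Emit:
jog_arm(
  commands=[
    [-0.3,6,0,0],
    [-0.3,6,0,0],
    [-0.3,6,0,0],
    [-0.3,6,0,0],
    [-0.3,6,0,0],
    [-0.3,6,0,0],
    [-0.3,6,0,0],
    [-0.3,6,0,0],
    [-0.2,4,0,0],
    [0,0,0,0],
  ],
)

```text
clock: 7.02
tool_pos: [0.4591, 0.0015, 0.0556]
orientation: [-180.0, 0.0, -87.1]
force: [-0.3, 0.5, -0.0]
opening: 0.0152
```

Run:
```python
from h import *
o=get_obs(); print(loc(TB,o['tool_pos']),o['force'])
s=snapshot('scene'); save(s,'s4'); crop(s,'s4c',205,115,200,150,4)
```

```text
[ 0.986537   80.55580404] [-0.29191404  0.52497335 -0.0216009 ]
```

View pics/s4c.png

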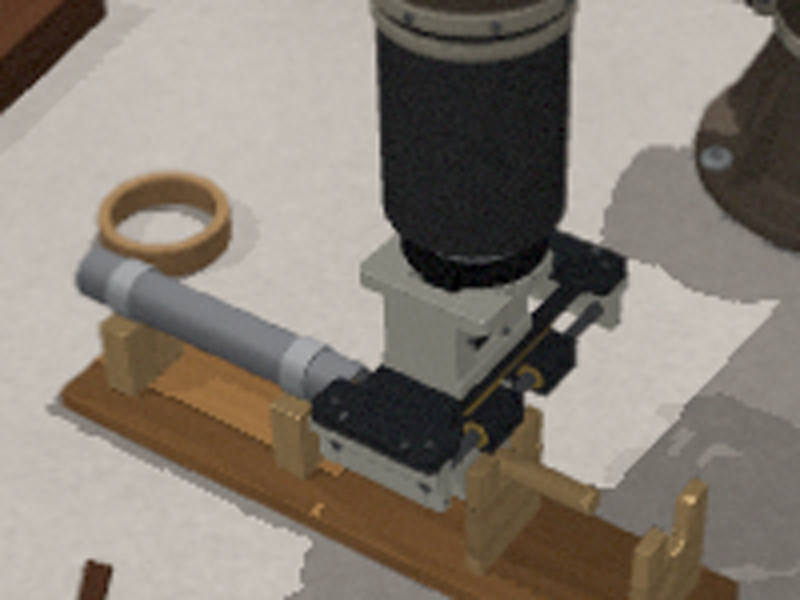

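The stick has passed the near fork, with its end at about local 158 mm. I'll move the hand over to the second gap.

Emit:
jog_arm(
  commands=[
    [0,0,0,0],
    [0,0,0,0],
    [0,0,0,0],
    [0,0,8,0],
    [0,0,15,0],
    [0,0,20,0],
    [0,0,15,0],
    [0,0,7,0],
    [-0.5,10,0,0],
    [-1,20,0,0],
  ],
  fingers=40,
)

```text
clock: 7.9
tool_pos: [0.4574, 0.0303, 0.1208]
orientation: [-180.0, 0.0, -87.3]
force: [0.5, -0.5, -0.0]
opening: 0.04
```

Emit:
jog_arm(
  commands=[
    [-0.5,10,0,0],
    [0,0,0,0],
    [0,0,-10,0],
    [0,0,-18,0],
    [0,0,-18,0],
    [0,0,-11,0],
    [0,0,-8,0],
    [0,0,0,0],
    [0,0,0,0],
    [0,0,0,0],
  ],
)

```text
clock: 8.73
tool_pos: [0.4575, 0.0409, 0.056]
orientation: [-180.0, 0.0, -87.1]
force: [-0.0, -0.1, 0.7]
opening: 0.0403
```

Run:
```python
from h import *
o=get_obs(); print(loc(TB,o['tool_pos']),o['force'])
s=snapshot('scene'); save(s,'s5'); crop(s,'s5c',225,115,200,150,4)
```

```text
[  1.29058056 119.94120685] [-0.04378068 -0.12839826  0.6528488 ]
```

View pics/s5c.png

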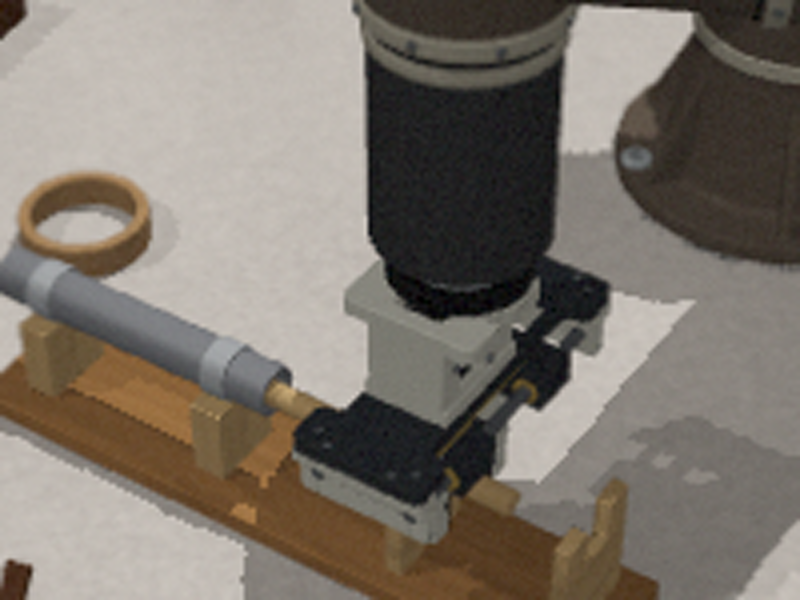

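Emit:
jog_arm(
  commands=[
    [0,0,0,0],
    [0,0,0,0],
    [0,0,0,0],
    [0,0,0,0],
    [0,0,0,0],
    [0,0,0,0],
    [0,0,0,0],
    [-0.1,2,0,0],
    [-0.2,4,0,0],
    [-0.4,6,0,0],
  ],
  fingers=0,
)

```text
clock: 9.62
tool_pos: [0.4562, 0.0528, 0.0555]
orientation: [180.0, -0.0, -87.1]
force: [0.4, -0.9, 1.5]
opening: 0.0151
```

Emit:
jog_arm(
  commands=[
    [-0.4,6,0,0],
    [-0.3,6,0,0],
    [-0.4,6,0,0],
    [-0.3,6,0,0],
    [-0.4,6,0,0],
    [-0.3,6,0,0],
    [-0.4,6,0,0],
    [-0.3,6,0,0],
    [-0.2,3,0,0],
    [0,0,0,0],
  ],
)

```text
clock: 10.45
tool_pos: [0.4537, 0.1048, 0.0558]
orientation: [-180.0, 0.0, -87.1]
force: [-1.3, 2.5, 3.5]
opening: 0.0147
```

Run:
```python
from h import *
o=get_obs(); print(loc(TB,o['tool_pos']),o['force'])
s=snapshot('scene'); save(s,'s6'); crop(s,'s6c',225,115,200,170,4)
```

```text
[  0.72791444 184.01449538] [-1.26800939  2.53612385  3.53141713]
```

View pics/s6c.png

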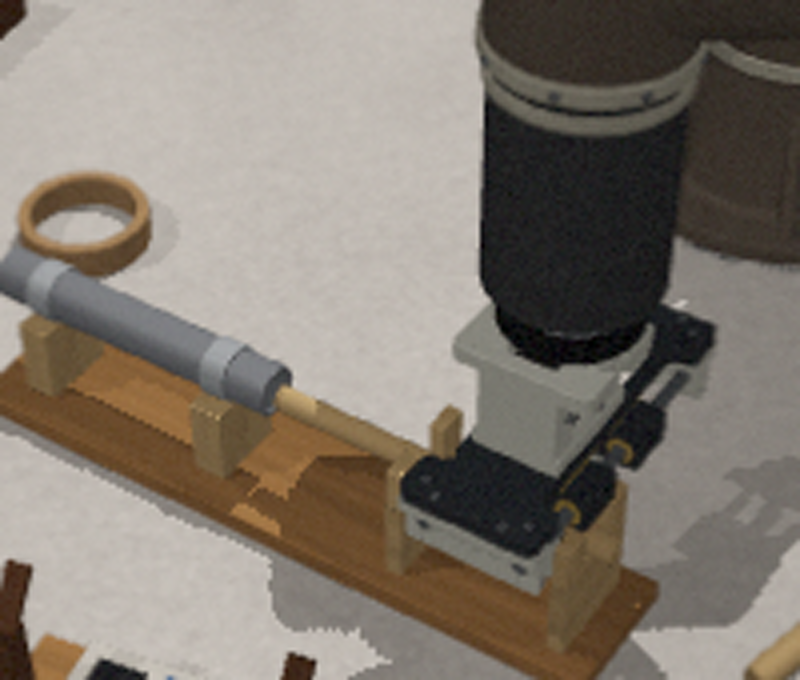

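Emit:
jog_arm(
  commands=[
    [0,0,0,0],
    [0,0,0,0],
    [0,0,0,0],
    [0.2,-5,0,0],
    [0.6,-12,0,0],
    [0.6,-13,0,0],
    [0.6,-13,0,0],
    [0.6,-12,0,0],
    [0.4,-9,0,0],
    [0,0,0,0],
  ],
  fingers=40,
)

```text
clock: 11.33
tool_pos: [0.4561, 0.038, 0.0555]
orientation: [180.0, 0.0, -87.2]
force: [-0.6, 0.5, 1.0]
opening: 0.0398
```

Emit:
jog_arm(
  commands=[
    [0,0,0,0],
    [0,0,0,0],
    [0,0,0,0],
    [0,0,0,0],
    [0,0,0,0],
    [0,0,0,0],
    [0,0,0,0],
    [0,0,0,0],
    [0,0,0,0],
    [0,0,0,0],
  ],
  fingers=0,
)

```text
clock: 12.17
tool_pos: [0.4563, 0.0398, 0.0555]
orientation: [180.0, -0.0, -87.1]
force: [-0.2, 0.2, -0.4]
opening: 0.0153
```

Emit:
jog_arm(
  commands=[
    [-0.1,2,0,0],
    [-0.2,4,0,0],
    [-0.3,5,0,0],
    [-0.3,5,0,0],
    [-0.3,5,0,0],
    [-0.2,4,0,0],
    [-0.1,2,0,0],
    [0,0,0,0],
    [0,0,0,0],
    [0,0,0,0],
  ],
)

```text
clock: 13.0
tool_pos: [0.4548, 0.0667, 0.0556]
orientation: [180.0, -0.0, -87.1]
force: [-0.1, 0.0, -0.3]
opening: 0.0147
```

Run:
```python
from h import *
o=get_obs(); print(loc(TB,o['tool_pos']),o['force'],o['opening'])
s=snapshot('scene'); save(s,'s7'); crop(s,'s7c',225,115,200,170,4)
s=snapshot('wrist'); save(s,'w7')
for n,P in [('rear30',(0,28,.083)),]: pass
```

```text
[-5.59646711e-02  1.45890942e+02] [-0.0927641   0.04595871 -0.31129332] 0.014651076489210057
```

View pics/s7c.png

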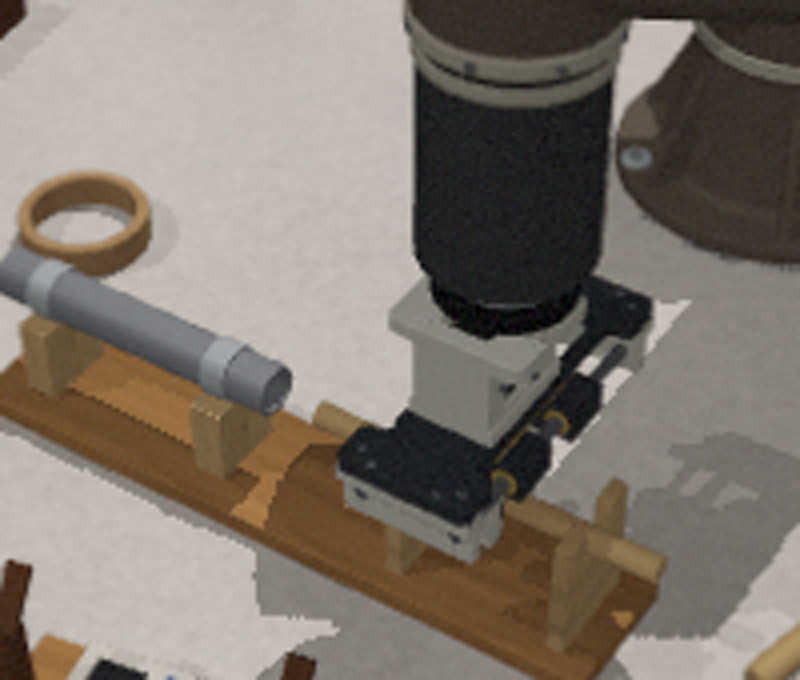

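View pics/w7.png

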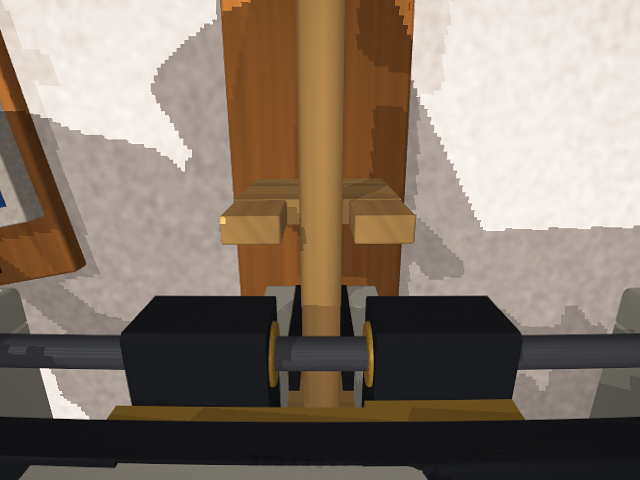

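The stick is clear of the tube, with its rear end at crop (318,405) and its front end at crop (655,565). It lies in both slots, so I'll lift it straight up.

Emit:
jog_arm(
  commands=[
    [0,0,3,0],
    [0,0,6,0],
    [0,0,8,0],
    [0,0,10,0],
    [0,0,12,0],
    [0,0,14,0],
    [0,0,14,0],
    [0,0,12,0],
    [0,0,6,0],
    [0,0,0,0],
  ],
)

```text
clock: 13.93
tool_pos: [0.4557, 0.0671, 0.1425]
orientation: [-179.8, 0.1, -87.1]
force: [1.3, 0.2, -0.6]
opening: 0.0153
```

Run:
```python
from h import *
o=get_obs(); print(o['tool_pos'],o['orientation'],loc(TB,o['tool_pos']),o['force'],o['opening'])
s=snapshot('scene'); save(s,'s8'); crop(s,'s8c',265,115,160,130,5)
s=snapshot('top'); save(s,'t8'); crop(s,'t8c',235,175,160,120,5)
```

```text
[0.45574919 0.06711513 0.14246144] [-1.79821636e+02  8.27148164e-02 -8.71107335e+01] [  0.89879245 146.25470025] [ 1.31290775  0.24400363 -0.62601435] 0.015299420306059625
```

View pics/s8c.png

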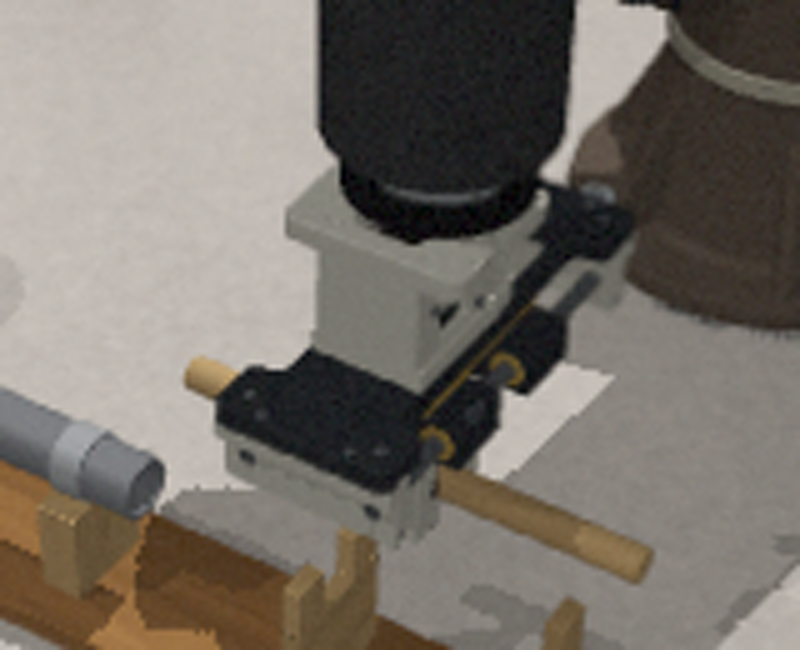

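View pics/t8c.png

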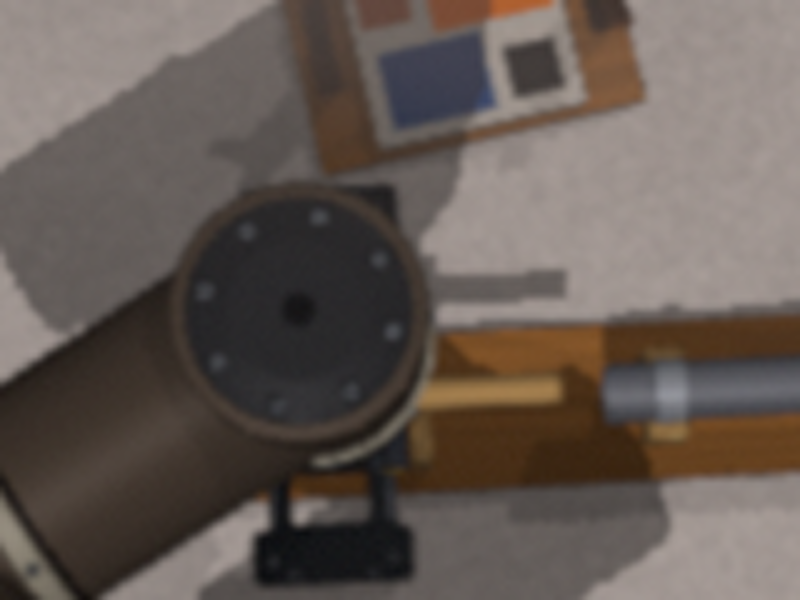

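Run:
```python
from h import *
t=load('t8');s=load('s8'); o=get_obs()
T=lambda x,y:(235+(x+.5)/5-.5,175+(y+.5)/5-.5)
S=lambda x,y:(265+(x+.5)/5-.5,115+(y+.5)/5-.5)
for n,c,uv,z in [('rear top',t,T(562,388),.162),('mid axis',t,T(440,393),.162),('front sc axis',s,S(643,563),.162),('front bottom',s,S(636,584),.154),('front top',s,S(648,546),.170)]:
    print(n,loc(TB,px2w(c,uv,z)))
# predicted pixels for axis with tilt check
for z in (.152,.162,.172):
  for y in (248,28): 
    w=wld(TB,(.6,y))/1000; print(z,y,((w2px(s,[*w,z])[0]-[265,115])*5).round())
```

```text
rear top [-1.77354651 28.24667659]
mid axis [-1.25960502 90.77184169]
front sc axis [ -1.43623838 246.43883481]
front bottom [  3.09303097 246.5254882 ]
front top [ -3.42140656 246.79858466]
0.152 248 [640. 583.]
0.152 28 [191. 387.]
0.162 248 [642. 565.]
0.162 28 [191. 369.]
0.172 248 [644. 547.]
0.172 28 [190. 351.]
```

The stick is level with its centre at local ≈ 138, so the grip is about 8 mm forward of centre. I'll carry it above the bridge.

Emit:
jog_arm(
  commands=[
    [5,-2,0,0.5],
    [12,-4,0,0.8],
    [18,-6,0,1],
    [25,-7,0,1],
    [30,-8,0,1.2],
    [30,-9,0,1.3],
    [30,-9,0,1.3],
    [25,-7,0,1.2],
    [20,-6,0,1],
    [10,-3,0,0.8],
  ],
)

```text
clock: 14.87
tool_pos: [0.6617, 0.0044, 0.1384]
orientation: [179.9, -0.0, -77.0]
force: [-0.1, 1.0, -0.3]
opening: 0.015
```

Emit:
jog_arm(
  commands=[
    [5.5,-0.8,0,0],
    [0,0,0,0],
    [0,0,0,0],
    [0,0,0,0],
    [0,0,0,0],
    [0,0,0,0],
    [0,0,0,0],
    [0,0,0,0],
    [0,0,0,0],
    [0,0,0,0],
  ],
)

```text
clock: 15.7
tool_pos: [0.6653, 0.005, 0.1407]
orientation: [-180.0, 0.0, -77.0]
force: [0.3, -0.1, -0.5]
opening: 0.0148
```

Run:
```python
from h import *
o=get_obs(); print(o['tool_pos'],o['orientation'],loc(BR,o['tool_pos']),o['force'],o['opening'])
s=snapshot('wrist'); save(s,'w9'); pickle.dump(o,open('pics/o9.pkl','wb'))
s=snapshot('scene'); save(s,'s9'); crop(s,'s9c',180,165,160,120,5)
s=snapshot('top'); save(s,'t9'); crop(s,'t9c',250,125,160,120,5)
```

```text
[0.66528995 0.00501353 0.14065454] [-1.79993406e+02  2.21750746e-03 -7.70121214e+01] [-0.95932656  8.34266026] [ 0.27389571 -0.14491437 -0.53815064] 0.014785706773524
```

View pics/w9.png

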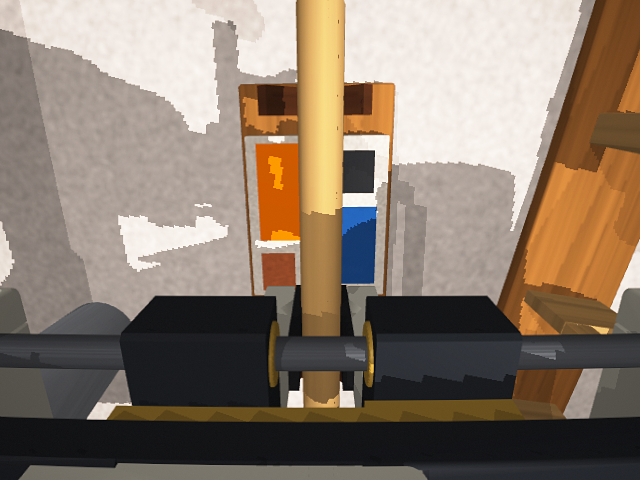

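View pics/s9c.png

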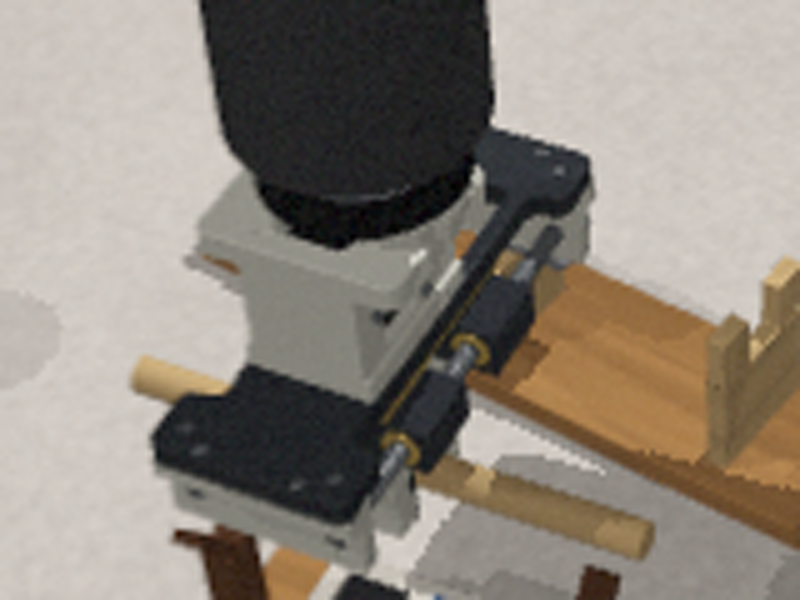

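View pics/t9c.png

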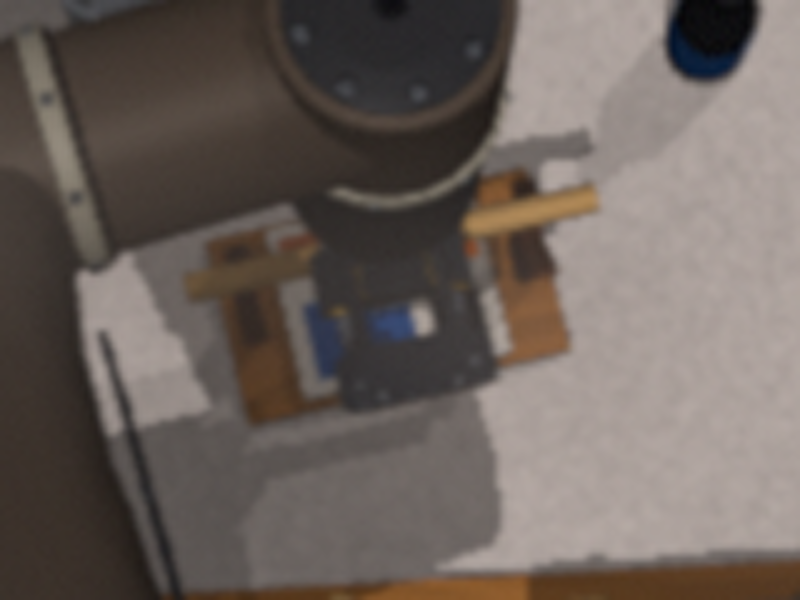

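Run:
```python
from h import *
w=load('w9');o=pickle.load(open('pics/o9.pkl','rb'));t=load('t9');s=load('s9')
crop(w,'w9c',225,60,190,150,4)
for n,uv,z in [('bdL',(239,85),.012),('bdR',(394,83),.012),('ptL',(245,136),.026),('ptR',(390,136),.026),('postL',(258,115),.105),('postR',(372,115),.105),('stick',(320.5,10),.160),('stick',(321,250),.16)]:
    print(n,loc(BR,wr2w(w,o,uv,z)))
T=lambda x,y:(250+(x+.5)/5-.5,125+(y+.5)/5-.5)
S=lambda x,y:(180+(x+.5)/5-.5,165+(y+.5)/5-.5)
for n,c,uv in [('rear t',t,T(598,198)),('front t',t,T(187,288)),('front s',s,S(643,540)),('rear s',s,S(137,373))]:
    print(n,loc(BR,px2w(c,uv,.160)))
```

```text
bdL [ 56.06825917 -94.0389474 ]
bdR [-51.96327953 -95.29919569]
ptL [ 51.04880455 -59.98092099]
ptR [-48.4982883  -59.95690556]
postL [ 29.15630447 -73.40649204]
postR [-25.66904827 -73.38059987]
stick [  -0.99218699 -105.74907948]
stick [ -1.16155833 -23.87878466]
rear t [  -3.00340511 -109.30044862]
front t [ -1.9942118  110.29300576]
front s [ -1.41022582 108.40435585]
rear s [  -0.76365816 -111.12890091]
```

View pics/w9c.png

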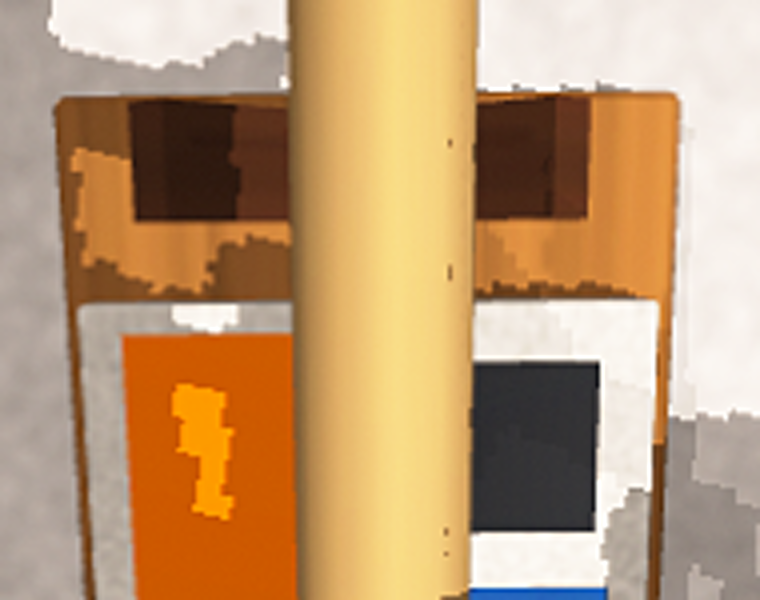

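Wrist and top cameras both say the stick needs about +2.5 mm across the notches; lengthwise it is centred within about 1 mm. I'll correct that and descend slowly.

Emit:
jog_arm(
  commands=[
    [1.2,0.3,-2,0],
    [1.2,0.3,-5,0],
    [0,0,-9,0],
    [0,0,-11,0],
    [0,0,-11,0],
    [0,0,-9,0],
    [0,0,-7,0],
    [0,0,-4,0],
    [0,0,-2,0],
    [0,0,0,0],
  ],
)

```text
clock: 16.68
tool_pos: [0.6676, 0.0055, 0.08]
orientation: [180.0, -0.0, -77.0]
force: [0.2, -0.7, -0.6]
opening: 0.0152
```

Emit:
jog_arm(
  commands=[
    [0,0,-1,0],
    [0,0,-1,0],
    [0,0,-1,0],
    [0,0,-1,0],
    [0,0,-1,0],
    [0,0,-1,0],
    [0,0,-0.5,0],
    [0,0,-0.5,0],
    [0,0,0,0],
    [0,0,0,0],
  ],
)

```text
clock: 17.52
tool_pos: [0.6677, 0.0055, 0.0735]
orientation: [180.0, -0.0, -77.0]
force: [-0.6, 0.3, -0.5]
opening: 0.0151
```

Run:
```python
from h import *
o=get_obs(); print(o['tool_pos'],o['orientation'],loc(BR,o['tool_pos']),o['force'],o['moment'],o['opening'])
s=snapshot('wrist'); save(s,'w10'); crop(s,'w10c',210,40,210,160,3); pickle.dump(o,open('pics/o10.pkl','wb'))
s=snapshot('scene'); save(s,'s10'); crop(s,'s10c',180,205,160,120,5)
```

```text
[0.66774328 0.00553694 0.07353892] [ 1.79996679e+02 -8.81028482e-04 -7.70153041e+01] [1.54887267 8.30122117] [-0.60555662  0.29711487 -0.49145357] [0.00977794 0.12234412 0.01075803] 0.015094949355122145
```

View pics/w10c.png

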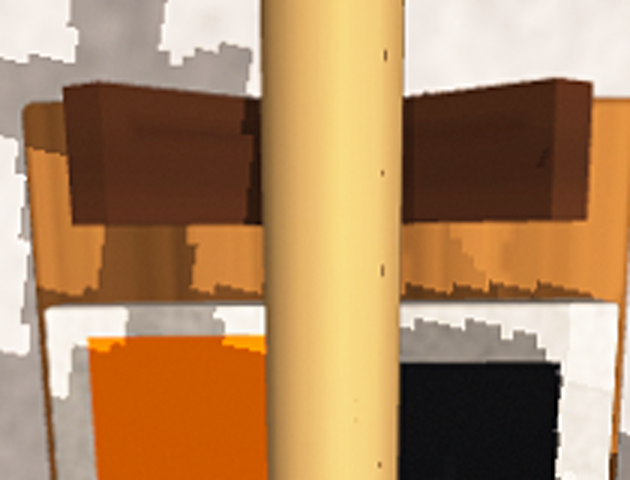

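View pics/s10c.png

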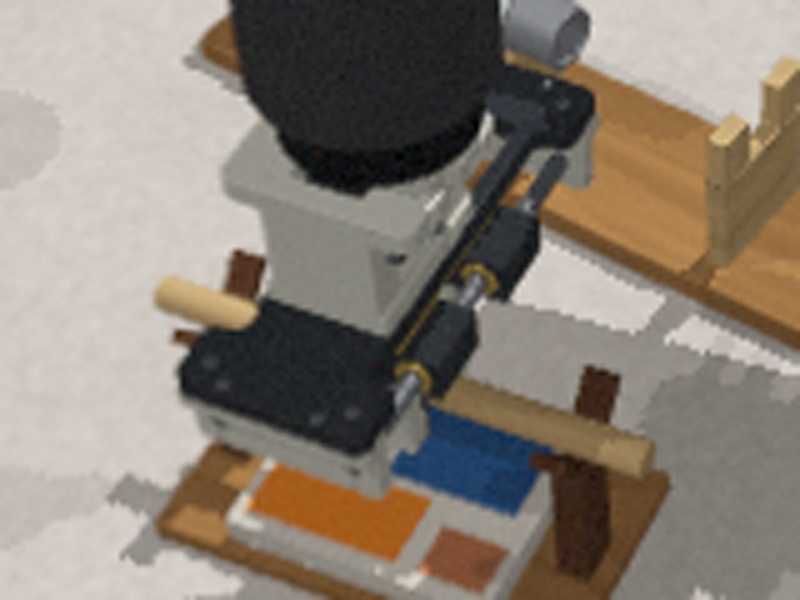

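The stick is in both notches, centred between the prongs and about 3 mm above its seat.

Emit:
jog_arm(
  commands=[
    [0,0,-0.5,0],
    [0,0,-0.5,0],
    [0,0,-0.5,0],
    [0,0,-0.5,0],
    [0,0,-0.3,0],
    [0,0,-0.2,0],
    [0,0,0,0],
    [0,0,0,0],
    [0,0,0,0],
    [0,0,0,0],
  ],
)

```text
clock: 18.45
tool_pos: [0.6678, 0.0056, 0.0711]
orientation: [-180.0, 0.0, -77.0]
force: [-0.9, 0.2, 0.2]
opening: 0.0151
```

Emit:
jog_arm(
  commands=[
    [0,0,-0.3,0],
    [0,0,-0.3,0],
    [0,0,-0.2,0],
    [0,0,-0.2,0],
    [0,0,0,0],
    [0,0,0,0],
    [0,0,0,0],
    [0,0,0,0],
    [0,0,0,0],
    [0,0,0,0],
  ],
)

```text
clock: 19.28
tool_pos: [0.668, 0.0055, 0.0708]
orientation: [-180.0, -0.0, -77.0]
force: [-1.6, 0.1, 5.4]
opening: 0.0149
```

Run:
```python
from h import *
for i in range(3):
  o=get_obs(); s=snapshot('top'); print(o['tool_pos'],o['force'],o['moment'])
save(s,'t11')
```

```text
[0.66796054 0.00551641 0.07083812] [-1.58214036  0.10541293  5.3889939 ] [0.1115694  0.80535912 0.07147026]
[0.66793996 0.00552879 0.07084742] [-2.28813455 -0.36381072  6.44874898] [0.15496436 0.7933573  0.0315489 ]
[0.66793091 0.00551562 0.07081562] [-2.2425644   0.04507528  5.42171232] [ 0.09359864  0.77259309 -0.00408095]
```

It has touched down with about 5 N of contact force. I'll release gently.

Emit:
jog_arm(
  commands=[
    [0,0,0.3,0],
    [0,0,0,0],
    [0,0,0,0],
    [0,0,0,0],
    [0,0,0,0],
    [0,0,0,0],
    [0,0,0,0],
    [0,0,0,0],
    [0,0,0,0],
    [0,0,0,0],
  ],
  fingers=45,
)

```text
clock: 20.27
tool_pos: [0.6678, 0.0055, 0.0704]
orientation: [180.0, 0.0, -77.0]
force: [-0.1, -0.9, 0.5]
opening: 0.0452
```

Emit:
jog_arm(
  commands=[
    [0,0,3,0],
    [0,0,6,0],
    [0,0,10,0],
    [0,0,14,0],
    [0,0,18,0],
    [0,0,18,0],
    [0,0,18,0],
    [0,0,18,0],
    [0,0,12,0],
    [0,0,5,0],
  ],
)

```text
clock: 21.1
tool_pos: [0.6688, 0.0056, 0.1957]
orientation: [-179.8, -0.0, -77.0]
force: [0.1, -0.4, -0.2]
opening: 0.0448
```

Emit:
jog_arm(
  commands=[
    [-10,0,0,0],
    [-20,0,0,0],
    [-30,0,0,0],
    [-35,0,0,0],
    [-35,0,0,0],
    [-30,0,0,0],
    [-25,0,0,0],
    [-10,0,0,0],
    [0,0,0,0],
    [0,0,0,0],
  ],
)

```text
clock: 21.93
tool_pos: [0.4725, 0.0056, 0.1924]
orientation: [-180.0, 0.0, -77.0]
force: [0.6, -0.0, 1.7]
opening: 0.045
```

Run:
```python
from h import *
o=get_obs(); print(o['clock'],o['tool_pos'],o['force'])
s=snapshot('scene'); save(s,'s12'); crop(s,'s12c',190,215,160,120,5)
s=snapshot('top'); save(s,'t12'); crop(s,'t12c',250,125,160,120,5)
```

```text
21.9333 [0.4724831  0.00557338 0.19241255] [ 0.58236518 -0.01089805  1.72024516]
```

View pics/s12c.png

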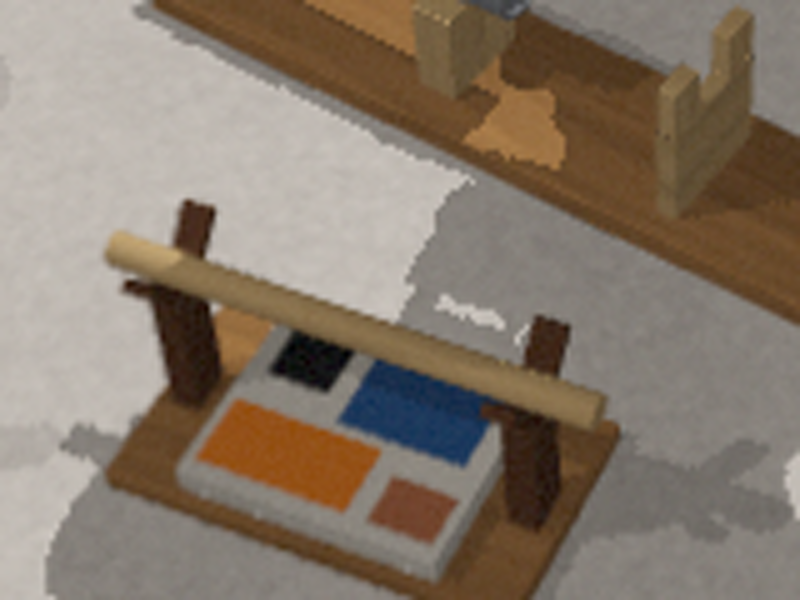

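View pics/t12c.png

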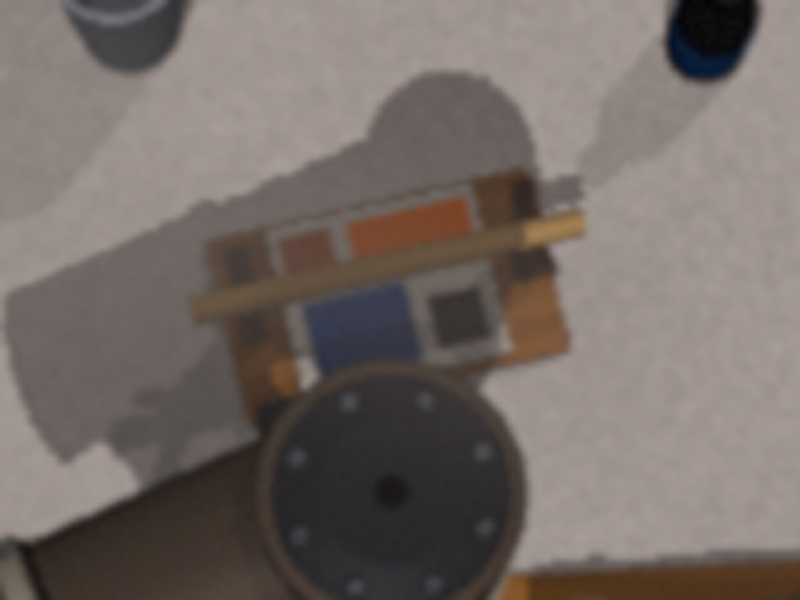

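View pics/s12.png

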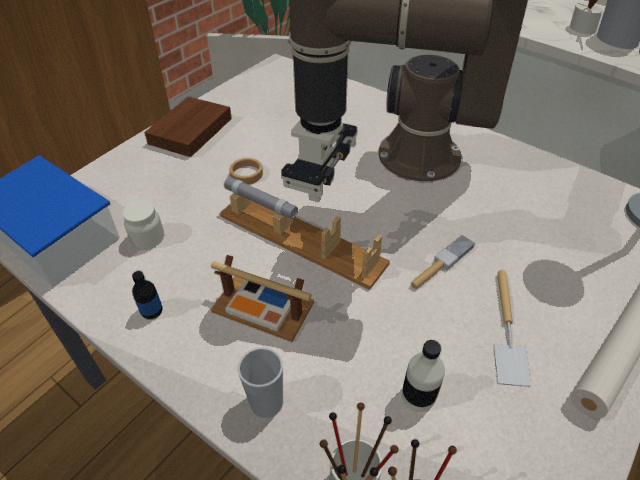

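Seen in the enlarged crops, the stick lies across both posts, with ends at (195,308) and (583,222) in the top one and (108,250) and (605,410) in the scene one. I'll check height and centring in numbers.

Run:
```python
from h import *
t=load('t12');s=load('s12')
T=lambda x,y:(250+(x+.5)/5-.5,125+(y+.5)/5-.5)
S=lambda x,y:(190+(x+.5)/5-.5,215+(y+.5)/5-.5)
for n,c,uv in [('rear t',t,T(584,222)),('front t',t,T(194,308)),('front s',s,S(600,411)),('rear s',s,S(112,250))]: print(n,loc(BR,px2w(c,uv,.09)))
for y in(-110,110):
  P=[*wld(BR,(0,y))/1000,.09]; print(y,((w2px(s,P)[0]-[190,215])*5).round(),((w2px(t,P)[0]-[250,125])*5).round())
a=load('scene')['image'].astype(int); b=s['image'].astype(int); 
for n,(x,y,w,h) in dict(tape=(226,155,38,27),jar=(122,198,40,50),brush=(410,235,66,52),knife=(490,265,45,120),bottle=(400,338,45,70),bottle2=(130,268,34,52)).items(): print(n,np.median(abs(a-b)[y:y+h,x:x+w]))
cv2.imwrite('pics/d.png',abs(a-b).astype(np.uint8).max(2)*3)
```

```text
rear t [   0.35312027 -108.53272571]
front t [  1.11187187 109.46984375]
front s [ -0.59199876 109.92609938]
rear s [   3.55781798 -109.54879616]
-110 [114. 242.] [585. 220.]
110 [598. 410.] [191. 308.]
tape 9.0
jar 9.0
brush 8.0
knife 9.0
bottle 9.0
bottle2 8.0
```

View pics/d.png

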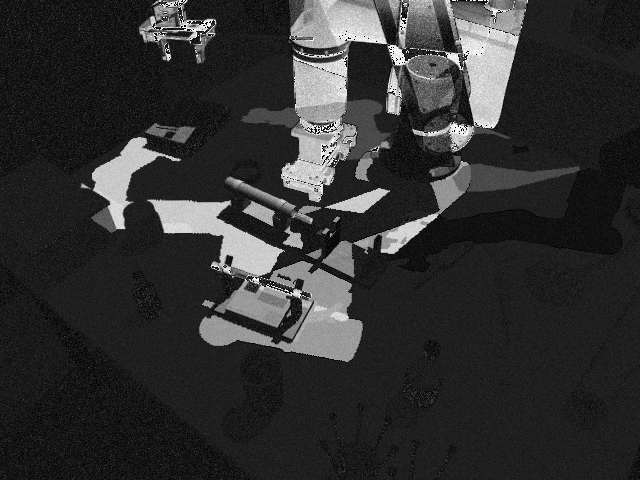

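Centring is within about 1 mm, and the seat height matches at both ends to within calibration. The difference picture shows no edges at any bystander, only shadows. I'll hand in.

```bash
python3 -c "
from plant import close_job,get_obs
print(get_obs()['clock'],get_obs()['qvel'].round(2)); print(close_job())"
```

```text
22.0333 [-0.28  0.86  0.26 -0.02 -0.14 -0.04]
the job is handed in; nothing more can be done
None
```

I pulled the stick out in four strokes, two in the gap before the near fork and two between the forks. I then lifted it out of the slots, lowered it into both V notches and backed the open gripper away. I handed the job in at 22 s of the 48 s allowed.

**Centring:** in the last pictures the stick's ends are about 109 mm either side of the bridge's middle, so it sticks out equally to within about 1 mm.

**Seating:** it lies in both notches at about the right height. One end, the one that came out of the tube last, appeared 1.6 px lower in the scene picture than predicted. The top picture did not show this, and about 2 mm of calibration error could explain it.

**Forces:** contact was about 5–6 N when the stick touched down. I saw no reading above that, though I only read the force at the end of each move.

**Bystanders:** comparing the first and last scene pictures shows only shadow changes at the bottle, jar, tape, brush, spatula and painting. The fingertips stayed about 44 mm above the painting.

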